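# Lock a self-inking desk stamp down and take out its ink pad

## Task

Make the self-inking desk stamp ready for a new ink pad: press its handle slowly down against the spring until you feel it rest on its stop, without ramming it, and while it is down slide the keeper on top of the handle all the way across into the slot of the strike bracket, so that the handle stays locked down when you let go. Then gently draw the ink pad cassette out of the front and lay it flat, ink side down, in the middle of the square note pad, leaving the things around where they are.

Things in the scene. Friction and masses are not known exactly. Their poses are not given: they have to be found in the camera images.
- stamp: Chassis of a self-inking desk stamp, fixed to the bench: foot frame 68 (x) x 120 (y) x 6 mm, two metal guide columns (tops at z = 57 mm, centred at y = +-36 mm), between them a deck, 54 mm deep, roof top at z = 57 mm, that holds the ink pad. Origin: centre of its underside, on the bench. z up; -x is its front, where the pad's fin sticks out; the strike bracket is on its +y side.
- bracket (a point): Inner face of the strike bracket, 48 mm from the stamp's origin towards +y, 70 mm up: a steel plate 32 mm wide, 5 mm thick, top at about z = 101 mm, with an 8 mm high slot for the keeper's bolt and, on the inside, the stop lug for the handle. This point is its nominal place: the bracket is set by a screw up to 5 mm higher or lower on each stamp, which is not measured.
- handle (a joint): Travel of the sprung handle, m: 0 = up, grows downward. Bar 28 x 92 mm along y, top at z = 90 mm when up (lips of the keeper's groove 96 mm). Takes about 6 N to start, 9 to 14 N at the bottom; meets the stop lug at 9 to 19 mm, by the bracket's setting, and there force climbs steeply: over 25 N on the stop, beyond the spring, damages it. While up, its ribs lock the ink pad in; clear from 6 mm down.
- keeper (a joint): Travel of the keeper, m: 0 = unlocked, 0.012 = fully across towards the stamp's +y, bolt in the slot. It is a flat steel bolt, 5 mm thick, in the groove on top of the handle, and rides up and down with it. It moves with 1 to 2 N and stays where left. With the handle on its stop the bolt is level with the slot; with the handle more than 1.5 mm higher it meets the bracket's plate.
- keeper_grip (a point): Middle of the keeper's black grip block, 14 (stamp's x) x 16 (y) mm, standing 14 mm above the lips of the groove (from 7 mm below to 7 mm above this point). Axes as the stamp. At the start above the stamp's origin, z = 103 mm; moves with handle and keeper. Free all round for fingers but for the bracket, 48 mm to the +y side. The handle can be pressed down through it.
- ink_pad: White ink pad cassette, about 45 g, lying in the stamp's deck, drawn out towards the stamp's -x: shell 52 (x) x 42 (y) x 10 mm, felt underneath, flange 12 mm high at x = -30 mm, fin in front. Origin: centre of its underside, at z = 40 mm in the stamp; axes as the stamp at the start. Clear of the deck when 55 mm out; play 1.8 mm at each side, 3 mm above. Breaks at 40 N.
- pad_fin (a point): Upright fin on the front of the ink pad to hold it by: 12 mm thick (y), 25 mm long (x), reaching from 20 mm below to 7 mm above this point (z = 40 to 67 mm in the stamp). The point lies 43.5 mm from the ink pad's origin towards its -x and 20 mm above it. Axes as the ink pad.
- note_pad: Square pad of sticky notes, 75 x 75 mm, 11 mm thick, stuck to the bench. Origin: centre of its underside.
- calculator: Desk calculator 155 (x) x 105 (y) x 27 mm, a bystander. Origin: centre of its underside.
- rubber_stamp: Wooden rubber stamp standing upright, 23 x 42 x 64 mm, a bystander. Origin: centre of its underside.
- white_bottle: White plastic bottle with a cap, diameter 52 mm, 80 mm high, a bystander. Origin: centre of its underside.

How it is judged:
By the outcome, as a careful person would: the job done as asked, in the order asked, and still so for the second after the job is handed in, with the robot touching nothing.
It also fails if it takes over 51 s, if anything falls off the work surface, if the arm or the gripper's body presses on something with over 40 N, if the wrist force passes 120 N, or if a joint passes its speed limit or range.

## Robot

A 6-joint arm with a two-finger parallel gripper is mounted at the origin on a cart in front of the work surface, level with it; the furniture and walls round the work are solid. World frame = base frame: x ahead of the robot, y to its left, z up, the work surface at z = 0. Lengths are in mm, angles in rad, forces in N, time in s.
With the tool pointing down it reaches from about 350 to 875 mm from the base axis. Payload 4.2 kg.
Tool frame: the origin (TCP) lies midway between the tips of the shut fingers; the grasp point (between the pads) lies 19 mm behind it (arm.tcp_to_grasp is the distance from the TCP to the grasp point, in mm); z points along the fingers, y is the line along which they close (so a half turn about z gives the same grasp; the last joint's range is limited). The gripper opens to 85 mm and grips with 20 to 120 N. Pads are 22 mm wide; open, the fingers measure 114 mm over their backs; the gripper's body (76 mm by 85 mm) begins 54 mm behind the grasp point. The pads swing forward as they close: fully open they stand 13 mm farther back than shut.
Start: joints at [1.514, 0.385, 0.008, 0, -1.194, -0.259], TCP at [194.078, 594.081, 197.412] pointing down, gripper open.
Joint ranges: [-3.14, 3.14], [-1.21, 2.06], [-1.07, 1.41], [-3.16, 2.05], [-2.99, -0.16], [-3.1, 3.1]. Speed limits (rad/s): [2.79, 2.79, 3.14, 3.14, 3.14, 3.14].

## Interface

Orientations are given as a unit quaternion [x, y, z, w].
In Python, from bench import arm gives the robot as it stands.
- The arm moves only by the tool arm_command, never from a script. Its argument "rows" is a list of rows, each a list of 2 entries, a list of its own where there are three numbers: the shift along the tool's x, y, z as a fraction of full scale, then the turn, a rotation vector about the tool's x, y, z as a fraction of full scale. In form: [[[x, y, z], [wx, wy, wz]], ...]. A call has 1 to 5 rows; each row is the pose to reach, as a shift and turn from the pose commanded when the call began, along the tool's axes at that moment, turning the shorter way round; what a row does not reach only later rows make up. Full scale, the value 1, is 0.25 m for a shift and 180 degrees for a turn. A row lasts 1/10 s, in which the tool goes at most 50 mm and 8.59 degrees, less where a joint would pass 70% of its speed; a pose out of reach is approached as far as the arm can. A call with a number of a shift or a turn outside -1 to 1 is refused whole. A call with a gripper value outside its range is refused whole. "grip" is the opening, from 0 (shut) to 1 (fully open), set as the call begins (left out, the last holds). The fingers move at their own pace and stop on an object; the grip force is fixed at half the most. Time passes only in rows, so rows that repeat a pose let the fingers close. It gives the time, the measured TCP pose, the force, the opening and the grip force at its end, in the units of the state.
- arm.read_state(): the state, without advancing time (a new reading comes with each control period).
- arm.get_image(name): name is "scene" or "top" or "wrist"; returns (picture, depth): 480x640x3 uint8, blue, green, red; 480x640 float32, mm along the optical axis (not along the pixel's ray), 0 where there is no reading.
- arm.camera_info(name): a dict with "fx", "fy", "cx", "cy" (pixels), "extrinsics" (4x4, takes a point from camera to world coordinates). Camera axes: x right, y down, z forward; pixel columns grow to the right and rows downward; lengths in mm; the calibration is good to about 2 mm. A picture is of the moment at which its call begins: read the wrist's pose just before it. camera_info takes no time and is no camera call; for the wrist camera it gives the pose at the moment of the call.
- arm.job_done(): hands the job in; it is judged then, once.
Trained networks look in the newest picture that a camera, given by its name, has taken for a name from the list of things; names that differ only in an ending like _2 or _b are one class to them, and where a whole thing is asked for, a point or a joint stands for the part that bears it (a point fixed in the world has none). Each returns a list of dicts, best first, with "score" (0 to 1); they miss things now and then, are a little off and sometimes report something else, mostly with a low value. They report only what shows in the picture. A call takes as long as a camera call.
- arm.spot_in(camera, query): "position" ([column, row] in pixels, amid what is visible of it).
The state is a dict: "clock": time; "joints": joint angles; "joint_vel": joint speeds; "joint_efforts": joint torques, N m; "position": TCP position; "ee_rot": TCP orientation; "contact_force": force on the tool from outside, world axes, zero at the start; "wrist_torque": the same for the moment, N m; "gripper_width": finger opening in mm; "grasp_force": force on a finger pad.
Only numpy, scipy, OpenCV 4.12 (cv2) and the standard library are available. Lean on these libraries where they do the work, as an engineer would, in place of code of your own. Each camera call takes 0.05 s, during which the arm holds its last target. There are 200 camera calls.

## Working session

There is one attempt and no reset: what is moved stays moved. The work goes in short steps, Python scripts to look and compute and a tool call to move; the robot and the scene stay as the last step left them, time stands still between calls to the robot, and variables do not carry over. Pictures are saved under pics/ and viewed, at most 12 in all, crops included, and the job is handed in when it is done.

Besides the shell and the picture viewer there is one more tool, called after "Emit:" as name(argument=value, ...) on one line, values as JSON. arm_command: Moves the arm, as the interface text tells. Shift numbers are shares of 0.25 m and turn numbers shares of 180 degrees, none past 1 either way. Its arguments: {"type":"object","properties":{"rows":{"type":"array","items":{"type":"array"}},"grip":{"type":"number"}},"required":["rows"]}

```bash
mkdir -p pics; ls; cat > h.py <<'E'
from bench import arm
import numpy as np, cv2
from scipy.spatial.transform import Rotation as R
def cloud(n):
    im,d=arm.get_image(n); c=arm.camera_info(n)
    v,u=np.mgrid[:480,:640]; P=np.stack([(u-c['cx'])/c['fx']*d,(v-c['cy'])/c['fy']*d,d],-1)
    E=np.array(c['extrinsics']); W=P@E[:3,:3].T+E[:3,3]; W[d==0]=np.nan
    return im,W
def pix(n,p):
    c=arm.camera_info(n);E=np.array(c['extrinsics']);q=E[:3,:3].T@(np.array(p)-E[:3,3])
    return c['fx']*q[0]/q[2]+c['cx'],c['fy']*q[1]/q[2]+c['cy']
E
python3 - <<'E'
from h import *
for n in ['top','scene']:
    im,W=cloud(n); cv2.imwrite(f'pics/{n}0.png',im); np.save(n+'.npy',W)
    for q in ['stamp','bracket','keeper_grip','pad_fin','ink_pad','note_pad','calculator','rubber_stamp','white_bottle']:
        for r in arm.spot_in(n,q)[:2]:
            u,v=map(int,r['position']); print(n,q,round(r['score'],2),u,v,W[v,u].round())
s=arm.read_state();print(s['position'],s['ee_rot'],s['clock'],s['contact_force'])
E
```

```text
pics
top bracket 0.69 296 240 [577. 273. 100.]
top keeper_grip 0.5 292 232 [596. 281.  94.]
top ink_pad 0.47 309 251 [558. 246.  69.]
top note_pad 0.65 295 238 [582. 275.  98.]
top note_pad 0.61 399 264 [532.  46.  11.]
top calculator 0.76 199 294 [476. 488.  27.]
top rubber_stamp 0.63 407 193 [684.  26.  49.]
top white_bottle 0.76 363 185 [696. 126.  83.]
scene stamp 0.9 311 250 [570. 247.  58.]
scene bracket 0.89 313 252 [571. 243.  55.]
scene keeper_grip 0.74 307 224 [587. 271.  96.]
scene pad_fin 0.75 306 255 [547. 238.  65.]
scene ink_pad 0.77 309 256 [555. 239.  57.]
scene note_pad 0.8 387 332 [531.  45.  11.]
scene calculator 0.85 189 246 [460. 473.  21.]
scene rubber_stamp 0.64 453 281 [686.  16.  35.]
scene white_bottle 0.7 411 253 [680. 102.  57.]
scene white_bottle 0.17 308 220 [697. 372.  -0.]
[194.07843047 594.07183874 197.42404985] [ 9.87560758e-01 -1.57237874e-01 -1.23086245e-05 -1.90298786e-07] 1.0 [-0.57360301  0.81853676 -0.04094584]
```

```bash
python3 - <<'E'
import cv2,numpy as np
a=cv2.imread('pics/top0.png');b=cv2.imread('pics/scene0.png')
a=cv2.resize(a[190:310,240:440],(800,480));
cv2.imwrite('pics/a.png',a)
b=cv2.resize(b[170:370,210:490],(784,560));cv2.imwrite('pics/b.png',b)
for n in ['top','scene']:
    W=np.load(n+'.npy'); m=(abs(W[...,0]-585)<90)&(abs(W[...,1]-265)<90)
    for lo,hi in [(2,12),(50,62),(62,70),(84,93),(93,99),(99,106),(106,115)]:
        k=m&(W[...,2]>lo)&(W[...,2]<hi); 
        if k.sum()>3: print(n,lo,hi,k.sum(),np.nanmean(W[k],0).round(1),cv2.minAreaRect(W[k][:,:2].astype(np.float32)))
    k=(abs(W[...,0]-532)<70)&(abs(W[...,1]-46)<70)&(W[...,2]>6)&(W[...,2]<16); print('note',cv2.minAreaRect(W[k][:,:2].astype(np.float32)))
E
```

```text
top 2 12 1717 [581.6 264.9   4.5] ((585.0330810546875, 264.8973083496094), (179.83482360839844, 179.8173828125), 0.15086187422275543)
top 50 62 410 [584.  259.2  56.6] ((587.329833984375, 263.99853515625), (88.61990356445312, 86.41390228271484), 65.96083068847656)
top 62 70 82 [559.6 254.9  65.6] ((579.6301879882812, 269.04248046875), (88.86124420166016, 62.06892013549805), 73.10906982421875)
top 84 93 215 [595.7 248.   89.5] ((590.72998046875, 263.3782043457031), (30.242156982421875, 98.83772277832031), 23.18178367614746)
top 93 99 305 [585.9 273.4  95.7] ((589.2870483398438, 264.9850158691406), (30.37824249267578, 94.61556243896484), 20.95211410522461)
top 99 106 51 [586.7 272.8 101.1] ((586.2225952148438, 272.30609130859375), (27.718273162841797, 78.19200134277344), 20.8431396484375)
top 106 115 46 [591.  260.8 110.2] ((591.3380126953125, 261.0832214355469), (13.966490745544434, 15.836004257202148), 26.297365188598633)
note ((531.89501953125, 44.887847900390625), (138.6932830810547, 132.52420043945312), 88.47431182861328)
scene 2 12 661 [579.9 244.3   5.3] ((586.8668823242188, 264
[... 302 characters left out ...]
10547, 94.98629760742188), 23.242294311523438)
scene 84 93 326 [588.3 250.4  88.7] ((589.0192260742188, 262.50054931640625), (30.81129264831543, 99.22378540039062), 24.7348575592041)
scene 93 99 321 [583.9 273.4  95.2] ((585.4974975585938, 270.0025634765625), (32.5420036315918, 81.15370178222656), 20.933753967285156)
scene 99 106 32 [587.6 257.9 102.6] ((589.5272216796875, 256.39617919921875), (12.977296829223633, 19.45877456665039), 54.703861236572266)
scene 106 115 45 [590.8 258.7 108.4] ((591.2617797851562, 259.208740234375), (13.068502426147461, 16.25954246520996), 10.978493690490723)
note ((531.2813720703125, 48.99348449707031), (77.92264556884766, 78.41365051269531), 87.94562530517578)
```

View pics/a.png

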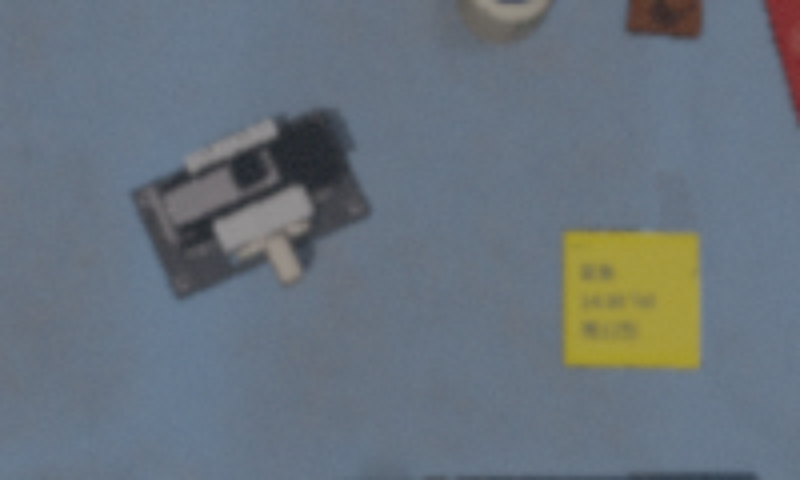

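View pics/b.png

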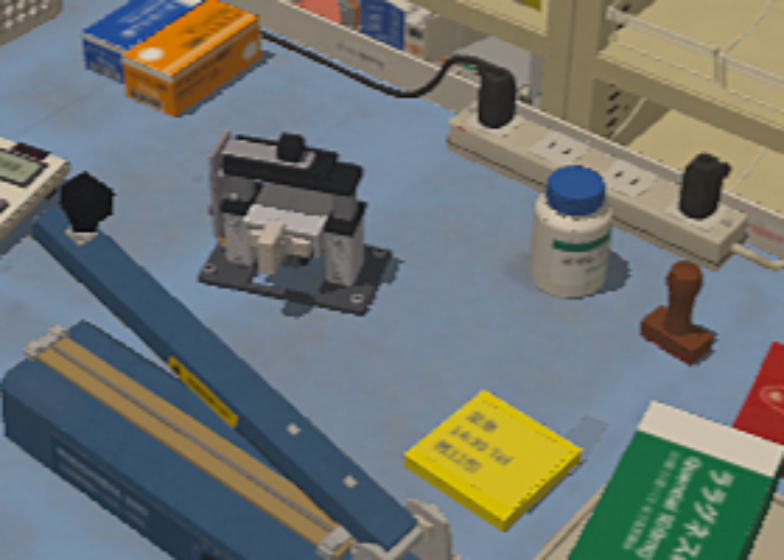

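View pics/top0.png

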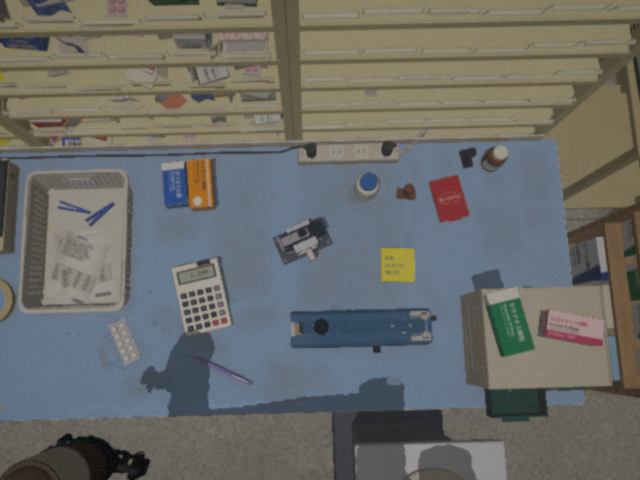

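```bash
cat >> h.py <<'E'
def plan(p,yaw,stages=None):
    """print shift/turn fractions to put TCP at p, tool down with tool-y along world angle yaw(deg)"""
    s=arm.read_state();r=R.from_quat(s['ee_rot']);a=np.radians(yaw)
    y=np.array([np.cos(a),np.sin(a),0]);z=np.array([0,0,-1.]);x=np.cross(y,z)
    t=R.from_matrix(np.stack([x,y,z],1))
    d=r.inv().apply(np.array(p)-s['position'])/250; w=(r.inv()*t).as_rotvec()/np.pi
    print('shift',d.round(4),'turn',w.round(4),'| pos',np.round(s['position'],1),'F',np.round(s['contact_force'],1),'t',round(s['clock'],2))
E
python3 - <<'E'
from h import *
c=arm.camera_info('wrist');E=np.array(c['extrinsics']);s=arm.read_state();r=R.from_quat(s['ee_rot'])
print('cam in tool',r.inv().apply(E[:3,3]-s['position']).round(),(r.as_matrix().T@E[:3,:3]).round(2),c['fx'])
for n in['top','scene']:
    W=np.load(n+'.npy')
    # height map of obstacles in nearby area
    k=(W[...,2]>15)&(W[...,0]>250)&(W[...,0]<900)&(abs(W[...,1]-200)<400)
    H={}
    for x,y,z in W[k]: q=(int(x//40)*40,int(y//40)*40);H[q]=max(H.get(q,0),int(z))
    print(n)
    for X in range(840,240,-40): print(X,[H.get((X,Y),0) for Y in range(560,-200,-40)])
plan([590,260,230],-68)
E
```

```text
cam in tool [  84.    0. -176.] [[ 0.   -0.95 -0.32]
 [ 1.    0.    0.  ]
 [-0.   -0.32  0.95]] 362.1895691676014
top
840 [0, 0, 0, 0, 0, 0, 0, 0, 0, 0, 0, 0, 0, 0, 0, 0, 0, 0, 0]
800 [41, 40, 38, 40, 40, 40, 38, 39, 39, 71, 41, 39, 40, 69, 37, 55, 38, 41, 40]
760 [41, 41, 45, 45, 0, 0, 17, 67, 81, 81, 39, 37, 38, 82, 38, 0, 0, 70, 69]
720 [41, 44, 49, 47, 0, 0, 0, 0, 0, 0, 0, 79, 86, 0, 0, 0, 21, 20, 67]
680 [41, 43, 49, 49, 0, 0, 0, 0, 0, 0, 0, 85, 85, 19, 67, 20, 23, 23, 0]
640 [38, 41, 47, 47, 0, 0, 0, 0, 0, 0, 0, 0, 40, 0, 0, 0, 23, 24, 0]
600 [0, 0, 0, 0, 0, 0, 0, 63, 101, 98, 0, 0, 0, 0, 0, 0, 21, 21, 0]
560 [0, 0, 0, 0, 0, 0, 0, 102, 114, 100, 0, 0, 15, 17, 15, 0, 0, 0, 0]
520 [0, 33, 33, 32, 0, 0, 0, 96, 75, 72, 0, 0, 17, 19, 17, 0, 0, 0, 0]
480 [0, 30, 31, 33, 24, 0, 0, 0, 0, 0, 0, 0, 16, 19, 17, 0, 0, 0, 0]
440 [0, 32, 32, 30, 25, 0, 0, 0, 0, 0, 0, 0, 0, 0, 0, 0, 0, 208, 209]
400 [0, 23, 28, 27, 27, 0, 0, 65, 190, 204, 151, 139, 126, 110, 99, 85, 0, 209, 208]
360 [0, 0, 25, 17, 0, 0, 0, 64, 199, 209, 152, 141, 124, 113, 99, 86, 0, 208, 208]
320 [0, 0, 0, 16, 0, 0, 0, 50, 4
[... 612 characters left out ...]
17, 0]
560 [0, 0, 0, 0, 0, 0, 0, 98, 111, 96, 0, 0, 0, 0, 0, 0, 0, 0, 0]
520 [0, 28, 28, 28, 18, 0, 0, 97, 67, 67, 0, 0, 0, 0, 0, 0, 0, 0, 0]
480 [0, 26, 27, 27, 23, 0, 0, 0, 0, 0, 0, 0, 0, 0, 0, 0, 0, 0, 0]
440 [0, 25, 27, 26, 27, 0, 0, 0, 0, 0, 0, 0, 0, 0, 0, 0, 0, 203, 203]
400 [0, 19, 24, 22, 22, 0, 0, 60, 167, 203, 149, 136, 123, 110, 97, 87, 0, 204, 203]
360 [0, 0, 21, 16, 0, 0, 0, 60, 197, 204, 150, 137, 123, 113, 98, 89, 0, 203, 204]
320 [0, 0, 0, 0, 0, 0, 0, 46, 48, 48, 48, 48, 47, 50, 49, 45, 0, 203, 203]
280 [0, 0, 0, 0, 0, 0, 0, 0, 0, 0, 0, 0, 0, 0, 0, 0, 0, 176, 173]
shift [ 1.9204  0.7784 -0.1303] turn [-0.      0.     -0.2227] | pos [194.1 594.1 197.4] F [-0.6  0.8 -0. ] t 1.0
```

Emit:
arm_command(rows=[[[0.8, 0.32, -0.35], [0, 0, -0.2227]], [[0.8, 0.32, -0.35], [0, 0, -0.2227]], [[0.8, 0.32, -0.35], [0, 0, -0.2227]], [[0.8, 0.32, -0.35], [0, 0, -0.2227]], [[0.8, 0.32, -0.35], [0, 0, -0.2227]]], grip=0.45)

```text
clock: 1.5
position: [361.3, 454.3, 286.8]
ee_rot: [0.981, 0.193, 0.001, -0.001]
contact_force: [0.2, 0.2, -0.4]
gripper_width: 38.6
grasp_force: 0.0
```

```bash
python3 - <<'E'
from h import *
plan([580,257,270],-68)
print(np.round(arm.read_state()['joints'],2),arm.read_state()['gripper_width'])
E
```

```text
shift [0.5116 1.0615 0.067 ] turn [-0.0003 -0.0006  0.0012] | pos [361.3 454.3 286.8] F [ 0.2  0.2 -0.4] t 1.5
[ 1.18  0.26  0.05  0.   -1.36  0.78] 38.56905557068818
```

Emit:
arm_command(rows=[[[0.4, 0.8, 0.05], [0, 0, 0]], [[0.4, 0.8, 0.05], [0, 0, 0]], [[0.4, 0.8, 0.05], [0, 0, 0]], [[0.4, 0.8, 0.05], [0, 0, 0]], [[0.4, 0.8, 0.05], [0, 0, 0]]])

```text
clock: 2.0
position: [529.1, 305.1, 272.0]
ee_rot: [0.982, 0.189, -0.0, 0.0]
contact_force: [-0.2, 1.4, -0.2]
gripper_width: 38.1
grasp_force: 0.0
```

Emit:
arm_command(rows=[[[0.1, 0.24, 0.0], [0, 0, 0]], [[0.1, 0.24, 0.0], [0, 0, 0]], [[0.1, 0.24, 0.0], [0, 0, 0]], [[0.1, 0.24, 0.0], [0, 0, 0]]])

```text
clock: 2.4
position: [572.4, 261.7, 272.3]
ee_rot: [0.982, 0.19, -0.0, -0.0]
contact_force: [0.3, 0.5, -0.2]
gripper_width: 38.6
grasp_force: 0.0
```

```bash
python3 - <<'E'
from h import *
s=arm.read_state();im,W=cloud('wrist');cv2.imwrite('pics/w1.png',im);np.save('w1.npy',W)
print(s['position'],s['joint_vel'])
for q in ['stamp','keeper_grip','handle','pad_fin','ink_pad']:
    for r in arm.spot_in('wrist',q)[:1]:
        u,v=map(int,r['position']);print(q,r['score'],u,v,W[v,u].round(1))
m=(abs(W[...,0]-585)<75)&(abs(W[...,1]-262)<75)
for lo,hi in [(4,9),(50,60),(62,70),(86,92),(93,98),(106,114)]:
    k=m&(W[...,2]>lo)&(W[...,2]<hi)
    if k.sum()>3: print(lo,hi,k.sum(),np.nanmean(W[k],0).round(1),cv2.minAreaRect(W[k][:,:2].astype(np.float32)))
E
```

```text
[572.42779663 261.72041812 272.27156815] [ 0.02579203 -0.01153882 -0.00396475 -0.00187202  0.00088161  0.00185874]
stamp 0.94 311 154 [612.5 277.7  57.4]
keeper_grip 0.74 303 186 [584.7 274.9  95.9]
handle 0.67 321 184 [595.5 260.7 110.5]
pad_fin 0.96 316 215 [555.4 248.7  68.5]
ink_pad 0.88 320 209 [562.8 247.   66.5]
4 9 1277 [613.8 263.8   6.2] ((593.0474243164062, 259.48443603515625), (67.29405975341797, 120.06853485107422), 22.657445907592773)
50 60 1549 [601.1 262.5  56.6] ((590.3289184570312, 261.260498046875), (63.04441833496094, 98.41648864746094), 22.773584365844727)
62 70 276 [556.6 249.6  66.6] ((570.1975708007812, 270.25799560546875), (91.08177185058594, 21.6008358001709), 57.65296936035156)
86 92 843 [602.2 242.1  89.7] ((592.9795532226562, 262.6728820800781), (29.966955184936523, 97.50302124023438), 23.699378967285156)
93 98 1605 [586.9 274.7  95.9] ((588.4749755859375, 271.18896484375), (31.600486755371094, 80.99861145019531), 23.979036331176758)
106 114 252 [592.7 260.1 109.6] ((592.3367309570312, 259.7576599121094), (13.80941104888916, 16.270662307739258), 22.76142692565918)
```

View pics/w1.png

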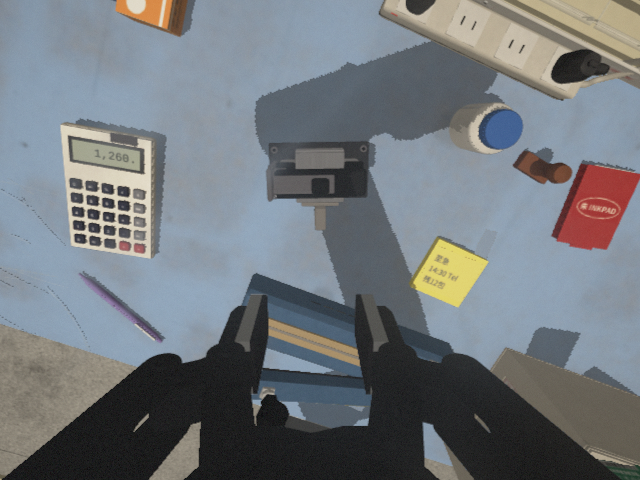

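```bash
python3 - <<'E'
from h import *
plan([592.5,259.9,130],-67.3)
E
```

```text
shift [0.0718 0.0407 0.5708] turn [-0.0001 -0.0001 -0.0034] | pos [572.  262.5 272.7] F [ 0.4 -0.1 -0. ] t 2.7
```

Emit:
arm_command(rows=[[[0.072, 0.041, 0.15], [0, 0, -0.0034]], [[0.072, 0.041, 0.57], [0, 0, -0.0034]], [[0.072, 0.041, 0.57], [0, 0, -0.0034]], [[0.072, 0.041, 0.57], [0, 0, -0.0034]], [[0.072, 0.041, 0.57], [0, 0, -0.0034]]])

```text
clock: 3.2
position: [593.1, 259.0, 129.8]
ee_rot: [0.98, 0.197, -0.001, 0.001]
contact_force: [-0.1, 1.2, 0.1]
gripper_width: 38.4
grasp_force: 0.0
```

```bash
python3 - <<'E'
from h import *
im,W=cloud('wrist');cv2.imwrite('pics/w2.png',im)
m=(abs(W[...,0]-592)<20)&(abs(W[...,1]-260)<20)
for lo,hi in [(93,98),(104,116)]:
    k=m&(W[...,2]>lo)&(W[...,2]<hi)
    if k.sum()>3: print(lo,hi,k.sum(),np.nanmedian(W[k],0).round(1),cv2.minAreaRect(W[k][:,:2].astype(np.float32)))
plan([592.5,259.9,99],-67.3)
E
```

```text
93 98 948 [596.5 267.5  97.3] ((594.3734741210938, 261.0732116699219), (27.12731170654297, 50.0252685546875), 21.739030838012695)
104 116 701 [595.9 261.4 111.9] ((594.6148071289062, 260.8719482421875), (14.001653671264648, 16.918991088867188), 22.963729858398438)
shift [-0.0078 -0.0035  0.1327] turn [ 0.0002 -0.0011 -0.0001] | pos [594.5 259.8 132.2] F [0.6 0.6 0.6] t 3.25
```

View pics/w2.png

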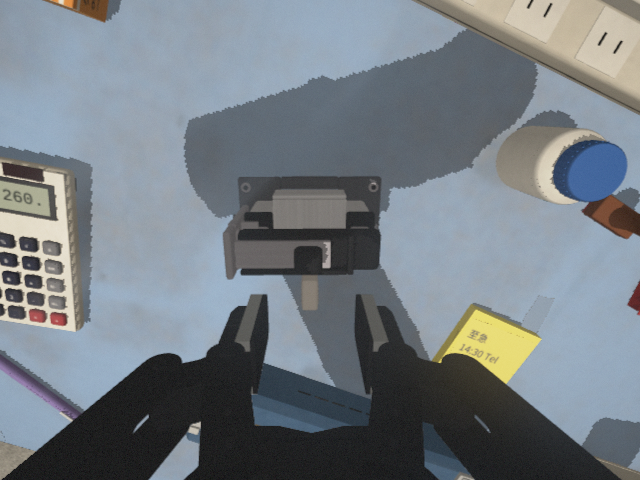

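```bash
python3 - <<'E'
from h import *
print(arm.camera_info('wrist')['cx'])
for i in range(3):
    s=arm.read_state();im,W=cloud('wrist')
    m=(abs(W[...,0]-592)<20)&(abs(W[...,1]-260)<20)&(W[...,2]>103)&(W[...,2]<116)
    print(np.round(s['position'],1),W[m].mean(0),cv2.minAreaRect(W[m][:,:2].astype(np.float32)))
T=R.from_quat(s['ee_rot']).inv().apply(W.reshape(-1,3)-s['position']).reshape(W.shape)
k=(abs(T[...,2]+8)<8)&(abs(T[...,0])<15)&(abs(T[...,1])<45)
for sg in(1,-1):
    q=T[k&(sg*T[...,1]>0)]
    print(len(q),q.min(0),q.max(0))
plan([592.5,259.9,99],-67.3)
E
```

```text
311.12496426946075
[594.5 259.8 132.2] [594.72804213 260.70580322 109.99533134] ((593.5670166015625, 260.27374267578125), (14.140573501586914, 16.503114700317383), 22.612506866455078)
[595.1 260.2 133.3] [594.18301638 260.47678588 109.2940202 ] ((593.1630859375, 260.17047119140625), (13.593286514282227, 16.648719787597656), 22.35176658630371)
[595.1 260.3 133.7] [593.85167793 260.04258696 108.89310124] ((592.8645629882812, 259.7271728515625), (14.123347282409668, 17.134220123291016), 22.98026466369629)Traceback (most recent call last):
  File "<stdin>", line 11, in <module>
    return umr_minimum(a, axis, None, out, keepdims, initial, where)
ValueError: zero-size array to reduction operation minimum which has no identity
```

Emit:
arm_command(rows=[[[0, 0, 0.06], [0, 0, 0]], [[0, 0, 0.06], [0, 0, 0]], [[0, 0, 0.06], [0, 0, 0]], [[0, 0, 0.06], [0, 0, 0]], [[0, 0, 0.06], [0, 0, 0]]])

```text
clock: 3.9
position: [593.6, 259.2, 116.0]
ee_rot: [0.981, 0.196, 0.001, -0.0]
contact_force: [-0.2, -0.4, 0.2]
gripper_width: 38.3
grasp_force: 0.0
```

```bash
python3 - <<'E'
from h import *
plan([592.9,259.9,99],-67.3)
print(arm.read_state()['joint_vel'])
E
```

```text
shift [-0.0017 -0.0038  0.0679] turn [-0.0001 -0.0006 -0.0005] | pos [593.6 259.2 116. ] F [-0.2 -0.4  0.2] t 3.9
[-0.00370416  0.00418154 -0.00551241 -0.00365699  0.00156722  0.00044418]
```

Emit:
arm_command(rows=[[[-0.002, -0.004, 0.03], [0, 0, 0]], [[-0.002, -0.004, 0.06], [0, 0, 0]], [[-0.002, -0.004, 0.066], [0, 0, 0]], [[-0.002, -0.004, 0.066], [0, 0, 0]], [[-0.002, -0.004, 0.066], [0, 0, 0]]])

```text
clock: 4.4
position: [592.4, 259.6, 98.3]
ee_rot: [0.981, 0.196, -0.0, 0.0]
contact_force: [-0.8, -0.3, 0.3]
gripper_width: 38.5
grasp_force: 0.0
```

Emit:
arm_command(rows=[[[0, 0, 0], [0, 0, 0]], [[0, 0, 0], [0, 0, 0]], [[0, 0, 0], [0, 0, 0]]], grip=0.25)

```text
clock: 4.7
position: [592.4, 259.7, 98.6]
ee_rot: [0.981, 0.196, 0.0, -0.0]
contact_force: [-0.0, -0.8, 0.5]
gripper_width: 21.1
grasp_force: 0.0
```

No contact so far; close fully onto the block.

Emit:
arm_command(rows=[[[0, 0, 0], [0, 0, 0]], [[0, 0, 0], [0, 0, 0]], [[0, 0, 0], [0, 0, 0]], [[0, 0, 0], [0, 0, 0]]], grip=0)

```text
clock: 5.1
position: [592.3, 259.6, 98.4]
ee_rot: [0.981, 0.196, 0.0, -0.0]
contact_force: [-0.4, 0.6, 0.5]
gripper_width: 0.1
grasp_force: 0.0
```

```bash
python3 - <<'E'
from h import *
im,W=cloud('wrist');cv2.imwrite('pics/w3.png',cv2.resize(im[160:460,160:480],(640,600)))
im,W=cloud('scene');cv2.imwrite('pics/s3.png',cv2.resize(im[120:300,230:430],(800,720))[:600])
E
```

```text
(no output)
```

View pics/w3.png

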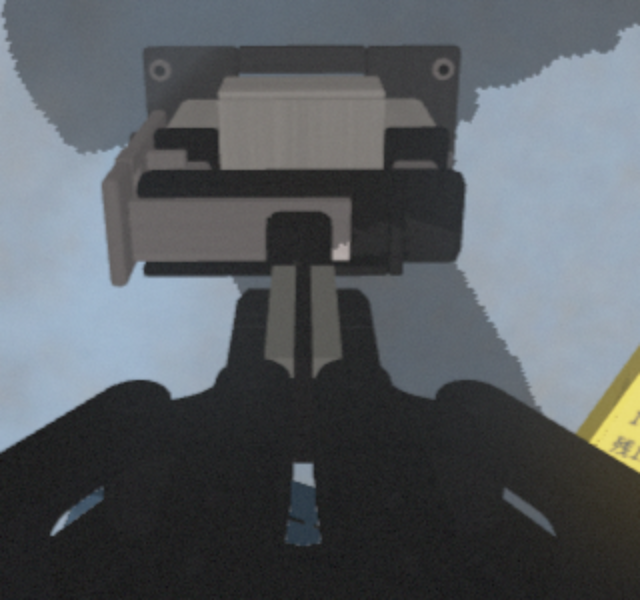

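View pics/s3.png

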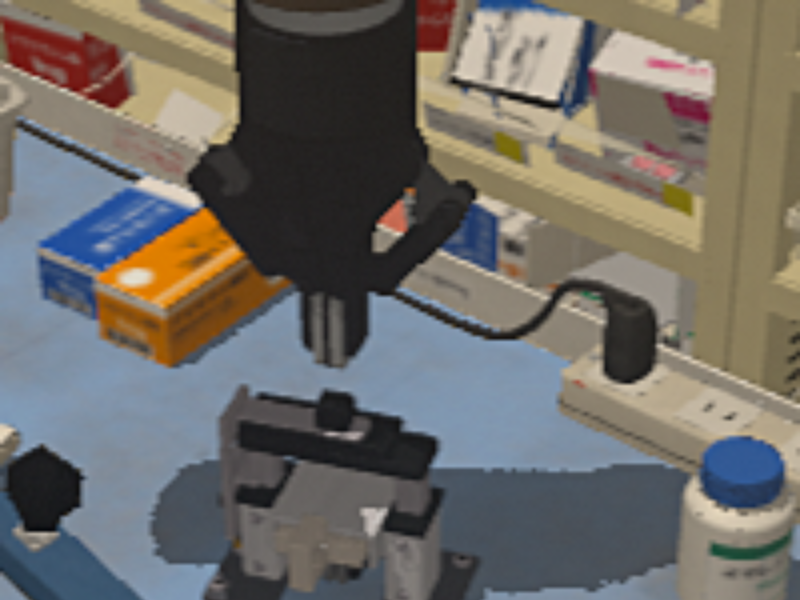

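```bash
python3 - <<'E'
from h import *
s=arm.read_state();p=np.array(s['position']);print(p,s['gripper_width'],s['ee_rot'])
for n in['scene','wrist','top']: print(n,pix(n,p),pix(n,p+[0,0,12]),pix(n,p+[0,0,25]),'block top',pix(n,[593,260,110]))
_,W=cloud('scene')
u,v=230+330//4,120+355//4
print(u,v,W[v-4:v+8:2,u].round(1))
_,Ww=cloud('wrist')
print(Ww[160+275//2,160+285//2].round(1),Ww[160+275//2,160+320//2].round(1), Ww[160+225//2,160+300//2].round(1))
E
```

```text
[592.28313155 259.63616957  98.39056373] 0.17928541589734345 [ 9.80606055e-01  1.95989195e-01 -1.24055898e-05  9.98973731e-06]
scene (np.float64(313.38069454024543), np.float64(224.04259128405818)) (np.float64(313.21467398454996), np.float64(218.6705643147261)) (np.float64(313.03220892128866), np.float64(212.7664325239695)) block top (np.float64(313.33292031089616), np.float64(218.5993569682611))
wrist (np.float64(309.32738432743), np.float64(278.5776128021624)) (np.float64(309.2292745291892), np.float64(288.8189261258211)) (np.float64(309.10822000305046), np.float64(301.4553534109881)) block top (np.float64(309.11145392017755), np.float64(287.03378040386673))
top (np.float64(302.18234039639856), np.float64(232.84648460347094)) (np.float64(302.1349017085229), np.float64(231.82280066054616)) (np.float64(302.0825028959108), np.float64(230.69208171570705)) block top (np.float64(301.9532065355653), np.float64(231.52228950856875))
312 208 [[582.7 252.6 150.2]
 [582.2 252.3 146.3]
 [581.8 252.1 142.4]
 [584.8 255.1 135.3]
 [728.7 388.6  -2.7]
 [720.8 381.5  -0.8]]
[601.4 266.5 139.6] [604.4 259.7 139.9] [599.2 262.1 106.2]
```

```bash
python3 - <<'E'
from h import *
print(arm.tcp_to_grasp,[a for a in dir(arm) if a[0]!='_'])
s=arm.read_state();p=np.array(s['position']);print(p)
im,W=cloud('wrist')
m=(abs(W[...,0]-593)<70)&(abs(W[...,1]-260)<70)
for lo,hi in [(-6,3),(3,9),(50,60),(92,98),(100,114)]:
    k=m&(W[...,2]>lo)&(W[...,2]<hi); print(lo,hi,k.sum(),np.median(W[k],0).round(1),cv2.minAreaRect(W[k][:,:2].astype(np.float32)))
c=arm.camera_info('wrist');E=np.array(c['extrinsics']);r=R.from_quat(s['ee_rot'])
T=r.inv().apply(W.reshape(-1,3)-p).reshape(W.shape)
k=(abs(T[...,1])<20)&(T[...,2]<-15)&(abs(T[...,0])<20)
print('wrist finger pts tool z max',k.sum(),[ (np.quantile(T[k][:,i],[.05,.5,.95,1])).round(1) for i in range(3)])
print('cam',r.inv().apply(E[:3,3]-p).round(1))
im,W=cloud('scene');T=r.inv().apply(W.reshape(-1,3)-p).reshape(W.shape)
k=(abs(T[...,1])<25)&(abs(T[...,0])<25)&(T[...,2]<-14)&(T[...,2]>-80)
print('scene',k.sum(),[ (np.quantile(T[k][:,i],[0,.05,.5,.95,1])).round(1) for i in range(3)])
E
```

```text
18.700000000000003 ['IKError', 'camera_info', 'get_image', 'job_done', 'read_state', 'spot_in', 'tcp_to_grasp']
[592.28694471 259.62424431  98.40937883]
-6 3 11757 [639.6 280.1   0. ] ((593.0011596679688, 259.9974060058594), (139.99008178710938, 139.99847412109375), 0.0029405534733086824)
3 9 3470 [619.5 266.3   5.9] ((602.18115234375, 262.864990234375), (48.54225540161133, 120.17431640625), 22.542661666870117)
50 60 4652 [609.6 265.6  56.9] ((607.0786743164062, 269.6104431152344), (26.949420928955078, 102.90302276611328), 22.031883239746094)
92 98 5228 [587.7 278.7  95.6] ((588.5662231445312, 270.8908386230469), (31.481420516967773, 81.22454833984375), 22.936681747436523)
100 114 822 [596.  261.2 109.3] ((593.98876953125, 260.28466796875), (12.18836784362793, 17.204299926757812), 23.475116729736328)
wrist finger pts tool z max 22477 [array([ 5.1, 13.6, 18.4, 20. ]), array([-15.4,   0.5,  16.3,  20. ]), array([-124.4, -107.3,  -53.2,  -37.2])]
cam [  83.5    0.8 -176.5]
scene 343 [array([-15.3, -12.9,  -8.6,   1.8,   6.6]), array([-24.3, -12.5,   2.6,  13.9,  23.1]), array([-80. , -78.8, -59.5, -38.7, -30.8])]
```

Emit:
arm_command(rows=[[[0, 0, 0], [0, 0, 0]], [[0, 0, 0], [0, 0, 0]], [[0, 0, 0], [0, 0, 0]], [[0, 0, 0], [0, 0, 0]]], grip=0.4)

```text
clock: 5.8
position: [592.3, 259.6, 98.4]
ee_rot: [0.981, 0.196, 0.0, -0.0]
contact_force: [0.2, 0.1, -0.1]
gripper_width: 34.1
grasp_force: 0.0
```

Emit:
arm_command(rows=[[[0, 0, 0.04], [0, 0, 0]], [[0, 0, 0.08], [0, 0, 0]], [[0, 0, 0.11], [0, 0, 0]], [[0, 0, 0.12], [0, 0, 0]], [[0, 0, 0.12], [0, 0, 0]]])

```text
clock: 6.3
position: [592.0, 259.3, 67.4]
ee_rot: [0.981, 0.196, -0.001, 0.0]
contact_force: [0.4, 0.6, 0.3]
gripper_width: 34.4
grasp_force: 0.0
```

```bash
python3 - <<'E'
from h import *
s=arm.read_state();p=np.array(s['position']);print(p,s['contact_force'],s['clock'],s['gripper_width'])
im,W=cloud('scene');cv2.imwrite('pics/s4.png',cv2.resize(im[150:300,230:430],(800,600)))
r=R.from_quat(s['ee_rot']);T=r.inv().apply(W.reshape(-1,3)-p).reshape(W.shape)
plan([593,260,66],-67.3)
E
```

```text
[591.95675873 259.32339093  67.42382466] [0.36419826 0.64612149 0.25607792] 6.3 34.39589395256139
shift [ 0.0032 -0.0006  0.0084] turn [ 0.0001  0.0001 -0.0005] | pos [592.3 259.5  68.1] F [0.  0.1 0.2] t 6.35
```

View pics/s4.png

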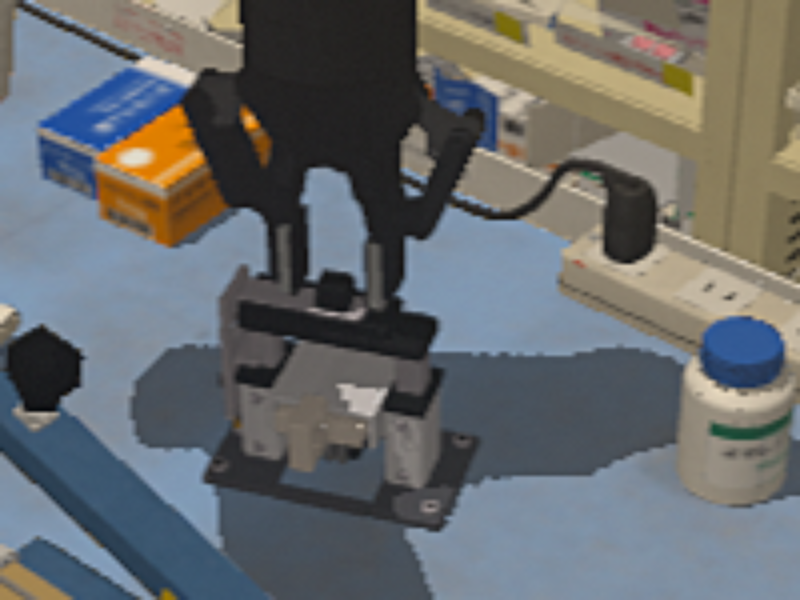

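Emit:
arm_command(rows=[[[0.002, 0, 0], [0, 0, 0]], [[0.002, 0, 0], [0, 0, 0]], [[0.002, 0, 0], [0, 0, 0]], [[0.002, 0, 0], [0, 0, 0]]], grip=0.15)

```text
clock: 6.75
position: [593.1, 260.3, 69.1]
ee_rot: [0.981, 0.196, 0.001, -0.0]
contact_force: [-0.8, 0.8, 1.7]
gripper_width: 13.8
grasp_force: 50.2
```

Emit:
arm_command(rows=[[[0.002, 0, 0.004], [0, 0, 0]], [[0.002, 0, 0.008], [0, 0, 0]], [[0.002, 0, 0.012], [0, 0, 0]], [[0.002, 0, 0.016], [0, 0, 0]], [[0.002, 0, 0.02], [0, 0, 0]]], grip=0)

```text
clock: 7.25
position: [593.2, 260.3, 65.0]
ee_rot: [0.981, 0.196, 0.0, -0.0]
contact_force: [-3.4, 0.1, 8.5]
gripper_width: 14.0
grasp_force: 59.1
```

Emit:
arm_command(rows=[[[0, 0, 0.003], [0, 0, 0]], [[0, 0, 0.006], [0, 0, 0]], [[0, 0, 0.008], [0, 0, 0]], [[0, 0, 0.008], [0, 0, 0]]])

```text
clock: 7.65
position: [593.2, 260.3, 63.2]
ee_rot: [0.981, 0.196, 0.0, -0.0]
contact_force: [-2.8, 0.7, 7.6]
gripper_width: 13.5
grasp_force: 59.1
```

Emit:
arm_command(rows=[[[0, 0, 0.002], [0, 0, 0]], [[0, 0, 0.004], [0, 0, 0]], [[0, 0, 0.006], [0, 0, 0]], [[0, 0, 0.008], [0, 0, 0]]])

```text
clock: 8.05
position: [593.3, 260.3, 61.5]
ee_rot: [0.981, 0.196, 0.001, -0.0]
contact_force: [-3.8, 1.4, 9.3]
gripper_width: 13.5
grasp_force: 59.2
```

Emit:
arm_command(rows=[[[0, 0, 0.002], [0, 0, 0]], [[0, 0, 0.004], [0, 0, 0]], [[0, 0, 0.004], [0, 0, 0]]])

```text
clock: 8.35
position: [593.3, 260.3, 60.5]
ee_rot: [0.981, 0.196, 0.001, -0.0]
contact_force: [-4.0, 1.5, 8.9]
gripper_width: 13.7
grasp_force: 59.2
```

Emit:
arm_command(rows=[[[0, 0, 0.002], [0, 0, 0]], [[0, 0, 0.004], [0, 0, 0]], [[0, 0, 0.004], [0, 0, 0]]])

```text
clock: 8.65
position: [593.3, 260.3, 59.6]
ee_rot: [0.981, 0.196, 0.001, -0.0]
contact_force: [-4.1, 0.4, 8.4]
gripper_width: 13.5
grasp_force: 59.3
```

Emit:
arm_command(rows=[[[0, 0, 0.002], [0, 0, 0]], [[0, 0, 0.004], [0, 0, 0]], [[0, 0, 0.004], [0, 0, 0]]])

```text
clock: 8.95
position: [593.3, 260.3, 58.7]
ee_rot: [0.981, 0.196, 0.001, -0.0]
contact_force: [-4.2, 0.4, 10.3]
gripper_width: 13.3
grasp_force: 59.3
```

Emit:
arm_command(rows=[[[0, 0, 0.002], [0, 0, 0]], [[0, 0, 0.004], [0, 0, 0]], [[0, 0, 0.004], [0, 0, 0]]])

```text
clock: 9.25
position: [593.3, 260.3, 57.7]
ee_rot: [0.981, 0.196, 0.001, -0.0]
contact_force: [-4.7, 1.5, 9.9]
gripper_width: 13.7
grasp_force: 59.3
```

Emit:
arm_command(rows=[[[0, 0, 0.002], [0, 0, 0]], [[0, 0, 0.004], [0, 0, 0]], [[0, 0, 0.004], [0, 0, 0]]])

```text
clock: 9.55
position: [593.3, 260.3, 56.8]
ee_rot: [0.981, 0.196, 0.001, -0.0]
contact_force: [-5.5, 1.5, 10.7]
gripper_width: 13.7
grasp_force: 59.4
```

Emit:
arm_command(rows=[[[0, 0, 0.002], [0, 0, 0]], [[0, 0, 0.004], [0, 0, 0]], [[0, 0, 0.004], [0, 0, 0]]])

```text
clock: 9.85
position: [593.3, 260.4, 55.9]
ee_rot: [0.981, 0.196, 0.001, -0.0]
contact_force: [-4.8, 0.9, 10.0]
gripper_width: 13.2
grasp_force: 59.4
```

Emit:
arm_command(rows=[[[0, 0, 0.002], [0, 0, 0]], [[0, 0, 0.004], [0, 0, 0]], [[0, 0, 0.004], [0, 0, 0]]])

```text
clock: 10.15
position: [593.4, 260.3, 55.0]
ee_rot: [0.981, 0.196, 0.001, -0.0]
contact_force: [-5.6, 0.0, 12.1]
gripper_width: 13.7
grasp_force: 59.5
```

Emit:
arm_command(rows=[[[0, 0, 0.002], [0, 0, 0]], [[0, 0, 0.004], [0, 0, 0]], [[0, 0, 0.004], [0, 0, 0]]])

```text
clock: 10.45
position: [593.4, 260.4, 54.1]
ee_rot: [0.981, 0.196, 0.001, -0.0]
contact_force: [-5.3, 0.7, 12.0]
gripper_width: 13.6
grasp_force: 59.5
```

Emit:
arm_command(rows=[[[0, 0, 0.002], [0, 0, 0]], [[0, 0, 0.004], [0, 0, 0]], [[0, 0, 0.004], [0, 0, 0]]])

```text
clock: 10.75
position: [593.4, 260.4, 53.2]
ee_rot: [0.981, 0.196, 0.001, -0.0]
contact_force: [-5.7, 1.9, 11.8]
gripper_width: 13.5
grasp_force: 59.5
```

```bash
python3 - <<'E'
from h import *
im,W=cloud('wrist');cv2.imwrite('pics/w5.png',im)
a=np.radians(22.7);X=np.array([np.cos(a),np.sin(a)]);Y=np.array([-X[1],X[0]])
d=W[...,:2]-[593,260];sx=d@X;sy=d@Y
def rep(n,k):
    print(n,k.sum(),np.nanmedian(W[k][:,2]).round(1) if k.sum() else None)
Z=W[...,2]
rep('bar -y',(abs(sx-8)<5)&(sy<-24)&(sy>-44)&(Z>62)); rep('bar lip',(sx>9)&(sx<13)&(abs(sy+5)<30)&(Z>62)); rep('bracket',(abs(sx)<14)&(abs(sy-50.5)<2.5)&(Z>62)); rep('keeper plate',(abs(sx)<6)&(abs(sy-32)<6)&(Z>62))
k=(abs(sx)<14)&(abs(sy-51)<4)&(Z>62)
print(np.quantile(Z[k],[.1,.5,.9,.98]) if k.sum() else '')
E
```

```text
bar -y 6069 147.2
bar lip 11032 142.0
bracket 2267 162.7
keeper plate 1870 143.0
[ 79.61430879 160.24517851 172.93704092 174.73428041]
```

```bash
python3 - <<'E'
from h import *
im,W=cloud('wrist')
a=np.radians(22.7);X=np.array([np.cos(a),np.sin(a)]);Y=np.array([-X[1],X[0]])
d=W[...,:2]-[593,260];sx=d@X;sy=d@Y;Z=W[...,2]
ok=(Z>60)&(Z<108)
for lo in range(-48,60,6):
    k=ok&(sy>lo)&(sy<lo+6)&(abs(sx)<17)
    if k.sum()>5: print(lo,k.sum(),np.quantile(Z[k],[.1,.5,.9]).round(1),sx[k].min().round(),sx[k].max().round())
E
```

```text
-48 373 [71.5 73.4 74.5] -13.0 14.0
-42 653 [72.4 74.1 74.9] -13.0 14.0
-36 659 [72.4 74.1 74.9] -13.0 14.0
-30 643 [72.6 79.6 80.7] -14.0 14.0
-24 599 [ 72.3  75.1 103.3] -4.0 14.0
-18 610 [ 72.2  80.2 104.7] -3.0 14.0
-12 790 [ 73.2  92.5 104.2] -10.0 14.0
-6 888 [74.2 89.4 94.6] -7.0 14.0
0 977 [76.2 91.7 94.9] -10.0 14.0
6 632 [ 72.5  81.  105.1] 5.0 14.0
12 672 [ 72.4  80.1 104.4] 0.0 14.0
18 583 [72.  79.6 81.1] -8.0 14.0
24 785 [73.2 79.5 80.4] -14.0 14.0
30 794 [72.6 79.5 80.5] -14.0 14.0
36 814 [71.7 79.6 80.4] -14.0 14.0
42 1508 [69.5 83.3 95.8] -17.0 16.0
48 1048 [71.1 96.5 98.2] -15.0 16.0
```

Emit:
arm_command(rows=[[[0, 0, 0.002], [0, 0, 0]], [[0, 0, 0.003], [0, 0, 0]], [[0, 0, 0.003], [0, 0, 0]]])

```text
clock: 11.15
position: [593.4, 260.4, 52.6]
ee_rot: [0.981, 0.196, 0.001, -0.0]
contact_force: [-5.4, 0.9, 12.6]
gripper_width: 13.8
grasp_force: 59.6
```

Emit:
arm_command(rows=[[[0, 0, 0.001], [0, 0, 0]], [[0, 0, 0.002], [0, 0, 0]], [[0, 0, 0.002], [0, 0, 0]]])

```text
clock: 11.45
position: [593.4, 260.4, 52.2]
ee_rot: [0.981, 0.196, 0.001, -0.0]
contact_force: [-4.9, 0.9, 11.1]
gripper_width: 13.2
grasp_force: 59.6
```

Emit:
arm_command(rows=[[[0, 0, 0.001], [0, 0, 0]], [[0, 0, 0.002], [0, 0, 0]], [[0, 0, 0.002], [0, 0, 0]]])

```text
clock: 11.75
position: [593.4, 260.4, 51.9]
ee_rot: [0.98, 0.197, 0.001, -0.0]
contact_force: [-6.1, 1.4, 14.0]
gripper_width: 13.5
grasp_force: 59.7
```

Emit:
arm_command(rows=[[[0, 0, 0.001], [0, 0, 0]], [[0, 0, 0.002], [0, 0, 0]], [[0, 0, 0.002], [0, 0, 0]]])

```text
clock: 12.05
position: [593.4, 260.4, 51.8]
ee_rot: [0.98, 0.197, 0.001, -0.0]
contact_force: [-7.7, -0.5, 15.9]
gripper_width: 13.2
grasp_force: 59.9
```

Emit:
arm_command(rows=[[[0, 0, 0.002], [0, 0, 0]], [[0, -0.004, 0.002], [0, 0, 0]], [[0, -0.008, 0.002], [0, 0, 0]], [[0, -0.012, 0.002], [0, 0, 0]]])

```text
clock: 12.45
position: [592.8, 261.9, 51.9]
ee_rot: [0.98, 0.197, 0.001, 0.001]
contact_force: [-5.5, -3.5, 16.4]
gripper_width: 13.9
grasp_force: 60.1
```

Emit:
arm_command(rows=[[[0, -0.003, 0], [0, 0, 0]], [[0, -0.006, 0], [0, 0, 0]], [[0, -0.009, 0], [0, 0, 0]], [[0, -0.012, 0], [0, 0, 0]]])

```text
clock: 12.85
position: [591.6, 264.6, 51.8]
ee_rot: [0.98, 0.197, 0.001, 0.001]
contact_force: [-5.8, -3.0, 16.5]
gripper_width: 13.2
grasp_force: 60.1
```

Emit:
arm_command(rows=[[[0, -0.003, 0], [0, 0, 0]], [[0, -0.006, 0], [0, 0, 0]], [[0, -0.009, 0], [0, 0, 0]], [[0, -0.012, 0], [0, 0, 0]]])

```text
clock: 13.25
position: [590.5, 267.3, 51.9]
ee_rot: [0.98, 0.197, 0.001, 0.001]
contact_force: [-5.3, -4.1, 17.1]
gripper_width: 13.2
grasp_force: 60.1
```

Emit:
arm_command(rows=[[[0, -0.003, 0], [0, 0, 0]], [[0, -0.006, 0], [0, 0, 0]], [[0, -0.009, 0], [0, 0, 0]], [[0, -0.012, 0], [0, 0, 0]]])

```text
clock: 13.65
position: [589.3, 270.1, 51.8]
ee_rot: [0.98, 0.197, 0.001, 0.001]
contact_force: [-4.3, -4.0, 16.6]
gripper_width: 13.4
grasp_force: 60.1
```

Travel about 10.5 mm; go on until it meets its end.

Emit:
arm_command(rows=[[[0, -0.003, 0], [0, 0, 0]], [[0, -0.006, 0], [0, 0, 0]], [[0, -0.008, 0], [0, 0, 0]], [[0, -0.008, 0], [0, 0, 0]]])

```text
clock: 14.05
position: [588.7, 271.7, 51.9]
ee_rot: [0.98, 0.197, 0.001, 0.001]
contact_force: [-5.5, -4.1, 17.5]
gripper_width: 13.5
grasp_force: 60.1
```

Emit:
arm_command(rows=[[[0, -0.002, 0], [0, 0, 0]], [[0, -0.004, 0], [0, 0, 0]], [[0, -0.004, 0], [0, 0, 0]]])

```text
clock: 14.35
position: [588.6, 271.8, 51.9]
ee_rot: [0.98, 0.197, 0.001, 0.002]
contact_force: [-3.4, -6.9, 16.9]
gripper_width: 13.6
grasp_force: 60.1
```

Emit:
arm_command(rows=[[[0, 0.003, -0.002], [0, 0, 0]], [[0, 0.003, -0.004], [0, 0, 0]], [[0, 0.003, -0.004], [0, 0, 0]]])

```text
clock: 14.65
position: [588.6, 271.7, 51.9]
ee_rot: [0.981, 0.196, 0.001, 0.001]
contact_force: [-2.7, -4.1, 13.5]
gripper_width: 13.6
grasp_force: 59.7
```

Emit:
arm_command(rows=[[[0, 0, 0], [0, 0, 0]], [[0, 0, 0], [0, 0, 0]], [[0, 0, 0], [0, 0, 0]]], grip=0.32)

```text
clock: 14.95
position: [587.5, 272.9, 48.1]
ee_rot: [0.981, 0.196, -0.0, 0.0]
contact_force: [-0.5, -1.2, 0.0]
gripper_width: 27.3
grasp_force: 0.0
```

Emit:
arm_command(rows=[[[0, 0, -0.05], [0, 0, 0]], [[0, 0, -0.2], [0, 0, 0]], [[0, 0, -0.4], [0, 0, 0]], [[0, 0, -0.4], [0, 0, 0]], [[0, 0, -0.4], [0, 0, 0]]])

```text
clock: 15.45
position: [588.6, 273.9, 151.3]
ee_rot: [0.981, 0.196, 0.002, -0.001]
contact_force: [-1.2, -0.6, -0.9]
gripper_width: 27.4
grasp_force: 0.0
```

```bash
python3 - <<'E'
from h import *
s=arm.read_state();print(np.round(s['position'],1),s['clock'],s['contact_force'],s['gripper_width'])
im,W=cloud('wrist');cv2.imwrite('pics/w6.png',im)
a=np.radians(22.7);X=np.array([np.cos(a),np.sin(a)]);Y=np.array([-X[1],X[0]])
d=W[...,:2]-[592.8,259.8];sx=d@X;sy=d@Y;Z=W[...,2]
for n,k in [('block',(abs(sx)<12)&(abs(sy-10)<20)&(Z>84)&(Z<105)),('bar-y',(abs(sx)<13)&(abs(sy+38)<6)&(Z>60)&(Z<105)),('fin',(sx<-30)&(sx>-62)&(abs(sy)<12)&(Z>61)&(Z<75)),('padflange',(sx<-24)&(sx>-36)&(abs(sy)<30)&(Z>45)&(Z<60)),('lips',(abs(sx)<14)&(abs(sy-30)<8)&(Z>60)&(Z<105))]:
    if k.sum()>3: print(n,k.sum(),np.median(Z[k]).round(1),'sx',np.quantile(sx[k],[.01,.5,.99]).round(1),'sy',np.quantile(sy[k],[.01,.5,.99]).round(1),cv2.minAreaRect(W[k][:,:2].astype(np.float32)))
E
```

```text
[588.6 273.9 151.3] 15.45 [-1.17229122 -0.63432409 -0.91911959] 27.392873734916865
block 512 92.0 sx [-7.3  0.2  5.6] sy [ 2.4 10.9 19.2] ((587.6858520507812, 269.37890625), (13.559282302856445, 16.9249324798584), 22.0247802734375)
bar-y 560 72.3 sx [-12.5   1.1  12.4] sy [-43.9 -37.9 -32.2] ((607.3953247070312, 224.63746643066406), (25.57638931274414, 11.862970352172852), 22.4307804107666)
fin 442 65.0 sx [-56.7 -44.  -33. ] sy [-7.2 -1.3  4.9] ((551.8287963867188, 241.3798828125), (24.469749450683594, 12.177302360534668), 23.321651458740234)
padflange 548 54.5 sx [-34.5 -28.1 -24.2] sy [-25.9  -1.5  24.1] ((565.501953125, 247.37960815429688), (11.56189250946045, 51.690338134765625), 23.40973663330078)
lips 856 77.9 sx [-13.7   0.7  12.1] sy [22.2 30.1 37.8] ((580.4923706054688, 287.2052917480469), (26.344226837158203, 15.863442420959473), 22.851444244384766)
```

```bash
cat > m.py <<'E'
from h import *
s=arm.read_state();print(np.round(s['position'],1),s['clock'])
im,W=cloud('wrist')
a=np.radians(22.7);X=np.array([np.cos(a),np.sin(a)]);Y=np.array([-X[1],X[0]])
d=W[...,:2]-[592.8,259.8];sx=d@X;sy=d@Y;Z=W[...,2]
for n,k in [('block',(abs(sx)<12)&(abs(sy-10)<20)&(Z>84)&(Z<105)),('bar',(abs(sx)<16)&(abs(sy)<60)&(Z>68)&(Z<84)),('foot',(abs(sx)<45)&(abs(sy)<75)&(Z>4)&(Z<9)),('fin',(sx<-30)&(sx>-62)&(abs(sy)<12)&(Z>61)&(Z<75))]:
    q=cv2.minAreaRect(W[k][:,:2].astype(np.float32)); 
    print(n,k.sum(),np.median(Z[k]).round(1),'sx',np.quantile(sx[k],[.01,.99]).round(1),'sy',np.quantile(sy[k],[.01,.99]).round(1),np.round(q[0],1),np.round(q[1],1),round(q[2],1))
plan([592.8-46*X[0]+0*Y[0],259.8-46*X[1],151],-67.3)
E
python3 m.py
```

```text
[587.6 273.3 149.3] 15.5
block 542 92.7 sx [-7.3  6.3] sy [ 2.4 18.9] [588.2 269.4] [14.1 16.7] 22.8
bar 4613 77.8 sx [-14.1  13.9] sy [-45.1  55.3] [590.3 263.9] [ 31.  103.6] 22.2
foot 2116 5.0 sx [ 5.1 32.4] sy [-59.9  57.5] [606.8 264.6] [ 37.4 119.4] 22.2
fin 466 65.6 sx [-56.4 -32.2] sy [-7.2  4.8] [552.3 241.5] [25.  12.1] 23.4
shift [-0.1833  0.0575 -0.0111] turn [-0.      0.0004 -0.0006] | pos [587.1 272.9 148.2] F [-0.3  0.2 -0.8] t 15.55
```

Emit:
arm_command(rows=[[[-0.199, 0.06, 0], [0, 0, 0]], [[-0.199, 0.06, 0], [0, 0, 0]], [[-0.199, 0.06, 0.1], [0, 0, 0]], [[-0.199, 0.06, 0.2], [0, 0, 0]], [[-0.199, 0.06, 0.2], [0, 0, 0]]], grip=0.4)

```text
clock: 16.05
position: [544.6, 238.3, 94.2]
ee_rot: [0.981, 0.196, -0.005, 0.002]
contact_force: [-0.4, -0.4, -1.1]
gripper_width: 34.3
grasp_force: 0.0
```

Emit:
arm_command(rows=[[[0, 0, 0], [0, 0, 0]], [[0, 0, 0], [0, 0, 0]], [[0, 0, 0], [0, 0, 0]]])

```text
clock: 16.35
position: [548.4, 240.7, 99.9]
ee_rot: [0.981, 0.196, 0.001, -0.0]
contact_force: [0.7, 0.4, 0.5]
gripper_width: 34.2
grasp_force: 0.0
```

```bash
sed -i 's/^plan.*/plan([546.9,239.9,13],-67.3)/' m.py; python3 m.py
```

```text
[548.4 240.7  99.9] 16.35
block 944 93.9 sx [-7.4  6.7] sy [ 2.8 19.4] [588.1 270. ] [14.3 17.1] 22.5
bar 7832 78.9 sx [-13.6  13.7] sy [-44.9  47.7] [592.  262.4] [31.5 98.8] 23.3
foot 3039 5.9 sx [-33.6  33.1] sy [-59.9  58.2] [592.7 258.9] [ 67.7 119.8] 23.0
fin 758 66.6 sx [-55.7 -31.7] sy [-7.   5.2] [552.5 242.1] [25.2 12.6] 23.2
shift [-0.0067  0.0008  0.3473] turn [-0.0001 -0.0007 -0.0005] | pos [548.2 240.6  99.8] F [-1.4 -0.4 -0.1] t 16.4
```

Emit:
arm_command(rows=[[[-0.008, 0.001, 0.1], [0, 0, 0]], [[-0.008, 0.001, 0.19], [0, 0, 0]], [[-0.008, 0.001, 0.24], [0, 0, 0]], [[-0.008, 0.001, 0.27], [0, 0, 0]], [[-0.008, 0.001, 0.28], [0, 0, 0]]])

```text
clock: 16.9
position: [546.0, 239.2, 28.4]
ee_rot: [0.981, 0.196, -0.0, 0.0]
contact_force: [0.1, -0.7, -1.5]
gripper_width: 34.4
grasp_force: 0.0
```

Emit:
arm_command(rows=[[[0, 0, 0.02], [0, 0, 0]], [[0, 0, 0.04], [0, 0, 0]], [[0, 0, 0.055], [0, 0, 0]], [[0, 0, 0.064], [0, 0, 0]], [[0, 0, 0.064], [0, 0, 0]]])

```text
clock: 17.4
position: [545.7, 239.1, 12.4]
ee_rot: [0.981, 0.196, -0.0, 0.0]
contact_force: [0.2, -0.3, 0.2]
gripper_width: 34.1
grasp_force: 0.0
```

```bash
python3 - <<'E'
from h import *
s=arm.read_state();print(np.round(s['position'],1),s['contact_force'])
im,W=cloud('scene');cv2.imwrite('pics/s7.png',cv2.resize(im[160:310,230:430],(800,600)))
E
```

```text
[545.7 239.1  12.4] [ 0.15601235 -0.33268747  0.17958179]
```

View pics/s7.png

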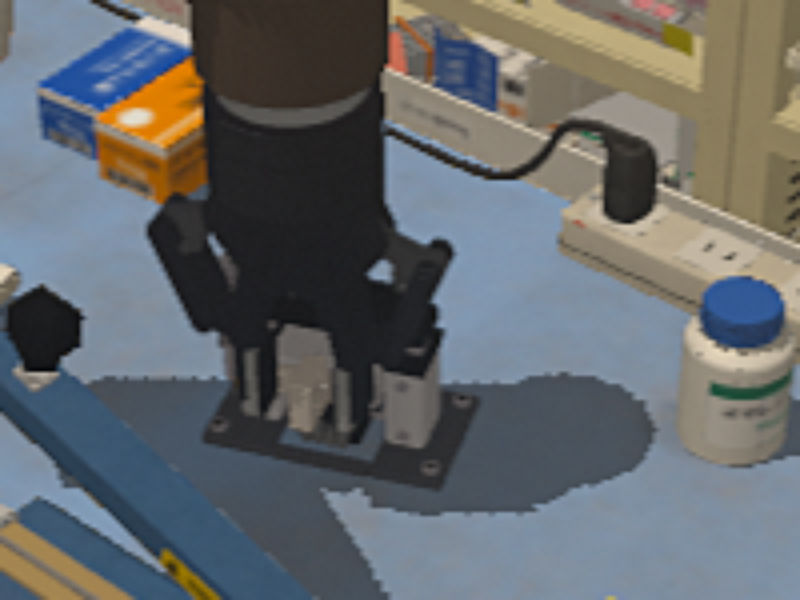

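Emit:
arm_command(rows=[[[0, 0, -0.012], [0, 0, 0]], [[0, 0, -0.012], [0, 0, 0]], [[0, 0, -0.012], [0, 0, 0]], [[0, 0, -0.012], [0, 0, 0]]], grip=0.18)

```text
clock: 17.85
position: [545.9, 239.2, 15.8]
ee_rot: [0.981, 0.196, 0.0, -0.0]
contact_force: [0.3, -0.3, 0.2]
gripper_width: 15.2
grasp_force: 0.0
```

Emit:
arm_command(rows=[[[0, 0, 0], [0, 0, 0]], [[0, 0, 0], [0, 0, 0]], [[0, 0, 0], [0, 0, 0]], [[0, 0, 0], [0, 0, 0]]], grip=0)

```text
clock: 18.25
position: [545.9, 239.2, 15.9]
ee_rot: [0.981, 0.196, 0.0, -0.0]
contact_force: [-0.6, 0.1, 2.8]
gripper_width: 10.4
grasp_force: 60.7
```

Emit:
arm_command(rows=[[[-0.01, 0, -0.002], [0, 0, 0]], [[-0.02, 0, -0.004], [0, 0, 0]], [[-0.03, 0, -0.004], [0, 0, 0]], [[-0.045, 0, -0.004], [0, 0, 0]], [[-0.06, 0, -0.004], [0, 0, 0]]])

```text
clock: 18.75
position: [531.5, 233.2, 16.5]
ee_rot: [0.981, 0.196, -0.0, 0.0]
contact_force: [-0.3, -0.5, -0.7]
gripper_width: 10.6
grasp_force: 60.4
```

Emit:
arm_command(rows=[[[-0.02, 0, 0], [0, 0, 0]], [[-0.04, 0, 0], [0, 0, 0]], [[-0.06, 0, 0], [0, 0, 0]], [[-0.08, 0, 0], [0, 0, 0]], [[-0.1, 0, 0], [0, 0, 0]]])

```text
clock: 19.25
position: [508.5, 223.6, 16.7]
ee_rot: [0.981, 0.196, 0.0, -0.0]
contact_force: [-0.4, 0.5, 0.2]
gripper_width: 10.3
grasp_force: 60.4
```

```bash
python3 - <<'E'
from h import *
for n in('top','scene'):
    W=np.load(n+'.npy')
    for lo,hi in [(40,60),(60,100),(100,150),(150,215)]:
        k=(W[...,2]>lo)&(W[...,2]<hi)&(W[...,0]<470)&(W[...,0]>300)&(W[...,1]>-20)&(W[...,1]<300)
        if k.sum(): print(n,lo,W[k].max(0).round(),W[k][W[k][:,0].argmax()].round())
E
```

```text
top 40 [433. 290.  60.] [433. 273.  42.]
top 60 [421. 288. 100.] [421.   6.  80.]
top 100 [408. 270. 150.] [408. 193. 142.]
top 150 [411. 270. 209.] [411. 226. 192.]
scene 40 [433. 290.  60.] [433. 232.  42.]
scene 60 [422. 284. 100.] [422.   6.  81.]
scene 100 [409. 266. 150.] [409. 124. 121.]
scene 150 [408. 269. 204.] [408. 223. 153.]
```

Emit:
arm_command(rows=[[[-0.02, 0, 0], [0, 0, 0]], [[-0.04, 0, 0], [0, 0, 0]], [[-0.06, 0, 0], [0, 0, 0]], [[-0.08, 0, -0.01], [0, 0, 0]], [[-0.09, 0, -0.02], [0, 0, 0]]])

```text
clock: 19.75
position: [487.6, 214.9, 21.8]
ee_rot: [0.981, 0.196, -0.0, 0.0]
contact_force: [0.0, 0.6, 0.1]
gripper_width: 10.3
grasp_force: 60.4
```

Emit:
arm_command(rows=[[[-0.01, 0, -0.05], [0, 0, 0]], [[-0.01, 0, -0.15], [0, 0, 0]], [[-0.01, 0, -0.3], [0, 0, 0]], [[-0.01, 0, -0.4], [0, 0, 0]], [[-0.01, 0, -0.4], [0, 0, 0]]])

```text
clock: 20.25
position: [488.5, 216.0, 127.0]
ee_rot: [0.981, 0.196, 0.005, -0.002]
contact_force: [-0.8, -0.2, -0.3]
gripper_width: 10.4
grasp_force: 60.4
```

```bash
python3 - <<'E'
from h import *
s=arm.read_state();print(np.round(s['position'],1),np.round(s['joints'],2),s['contact_force'],s['clock'])
im,W=cloud('scene');cv2.imwrite('pics/s8.png',cv2.resize(im[140:365,210:510],(800,600)))
# note pad
for n in('top','scene'):
    im,W=cloud(n); h=cv2.cvtColor(im,cv2.COLOR_BGR2HSV)
    m=cv2.inRange(h,(20,130,60),(35,255,255))>0
    k=m&(abs(W[...,0]-532)<60)&(abs(W[...,1]-46)<60)&(abs(W[...,2]-11)<6)
    q=cv2.minAreaRect(W[k][:,:2].astype(np.float32));print(n,k.sum(),np.round(q[0],1),np.round(q[1],1),q[2],W[k].mean(0).round(1))
E
```

```text
[488.5 216.  127. ] [ 0.72  0.29 -0.33  0.   -0.94  1.24] [-0.83436151 -0.22399492 -0.25935393] 20.25
top 991 [531.8  50.7] [72.4 74. ] 86.49239349365234 [531.7  50.4  11.5]
scene 1585 [531.4  48.6] [76.9 79. ] 87.495849609375 [528.6  46.   10.5]
```

View pics/s8.png

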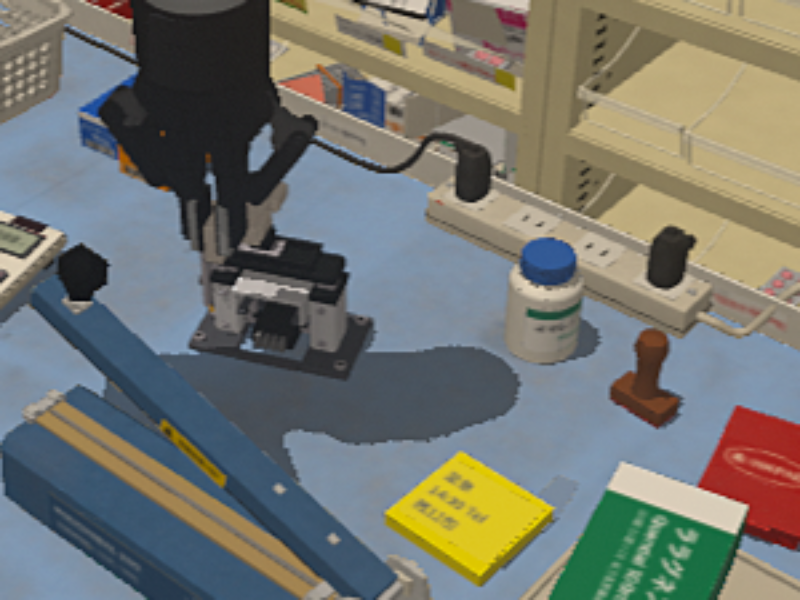

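Emit:
arm_command(rows=[[[-0.17, 0.86, -0.05], [0, 0, -0.22]], [[-0.17, 0.86, -0.05], [0, 0, -0.22]], [[-0.17, 0.86, -0.05], [0, 0, -0.22]], [[-0.17, 0.86, -0.05], [0, 0, -0.22]], [[-0.17, 0.86, -0.05], [0, 0, -0.22]]])

```text
clock: 20.9
position: [528.3, -1.6, 133.0]
ee_rot: [0.856, 0.517, -0.001, -0.0]
contact_force: [0.5, 0.4, -1.1]
gripper_width: 10.4
grasp_force: 60.4
```

```bash
python3 - <<'E'
from h import *
plan([531.6,-1.5,60],-2.5);print(np.round(arm.read_state()['joints'],2))
E
```

```text
shift [0.0072 0.0122 0.2918] turn [-0.0008  0.0005 -0.1403] | pos [528.3  -1.6 133. ] F [ 0.5  0.4 -1.1] t 20.9
[ 0.3   0.28 -0.32 -0.   -0.97  2.35]
```

Emit:
arm_command(rows=[[[0.007, 0.012, 0], [0, 0, -0.05]], [[0.007, 0.012, 0.06], [0, 0, -0.1]], [[0.007, 0.012, 0.15], [0, 0, -0.14]], [[0.007, 0.012, 0.25], [0, 0, -0.14]], [[0.007, 0.012, 0.25], [0, 0, -0.14]]])

```text
clock: 21.4
position: [528.7, -0.2, 67.3]
ee_rot: [0.725, 0.689, -0.004, -0.003]
contact_force: [-1.3, -0.7, -0.4]
gripper_width: 10.2
grasp_force: 60.4
```

Emit:
arm_command(rows=[[[0, 0, 0], [0, 0, 0]], [[0, 0, 0], [0, 0, 0]], [[0, 0, 0], [0, 0, 0]]])

```text
clock: 21.7
position: [533.4, 1.0, 72.8]
ee_rot: [0.724, 0.689, 0.001, 0.001]
contact_force: [0.1, -0.1, 0.9]
gripper_width: 10.4
grasp_force: 60.4
```

```bash
cat > n.py <<'E'
from h import *
s=arm.read_state();p=np.array(s['position']);r=R.from_quat(s['ee_rot']);print(p.round(1),s['clock'],np.round(s['contact_force'],1),s['joints'][5])
for n in('wrist','scene','top'):
    im,W=cloud(n);cv2.imwrite(f'pics/{n}9.png',im);h=cv2.cvtColor(im,cv2.COLOR_BGR2HSV)
    m=cv2.inRange(h,(20,130,40),(35,255,255))>0
    k=m&(abs(W[...,0]-532)<60)&(abs(W[...,1]-50)<60)&(abs(W[...,2]-11)<8)
    if k.sum()>20: q=cv2.minAreaRect(W[k][:,:2].astype(np.float32));print(n,'note',k.sum(),np.round(q[0],1),np.round(q[1],1),round(q[2],1),np.median(W[k][:,2]).round(1),W[k].min(0).round(1),W[k].max(0).round(1))
    T=r.inv().apply(W.reshape(-1,3)-p).reshape(W.shape)
    w=(h[...,1]<90)&(T[...,0]>14)&(T[...,0]<90)&(abs(T[...,1])<32)&(W[...,2]>14)&(T[...,2]<-8)&(T[...,2]>-50)
    if w.sum()>20: q=cv2.minAreaRect(T[w][:,:2].astype(np.float32));print(n,'pad in tool',w.sum(),np.round(q[0],1),np.round(q[1],1),round(q[2],1),T[w].min(0).round(1),np.median(T[w],0).round(1),T[w].max(0).round(1))
E
python3 n.py
```

```text
[533.4   1.   72.8] 21.7 [ 0.1 -0.1  0.9] 2.7854185334235537
wrist note 272 [532.1  48.6] [73.4 73.7] 87.2 11.0 [493.7  13.5   8.6] [570.5  85.8  13.2]
wrist pad in tool 14663 [44.9  0.2] [42.4 61.9] 89.4 [ 14.1 -21.2 -50. ] [ 47.9   0.1 -34. ] [ 76.   21.5 -24.4]
scene note 1608 [530.8  48.8] [77.4 77.2] 88.0 10.5 [491.8   9.3   3.1] [570.1  88.2  14.4]
scene pad in tool 674 [46.4 -1.5] [43.7 63. ] 89.8 [ 14.9 -23.4 -46.8] [ 48.6  -9.5 -32.9] [ 77.9  20.2 -21.3]
```

View pics/wrist9.png

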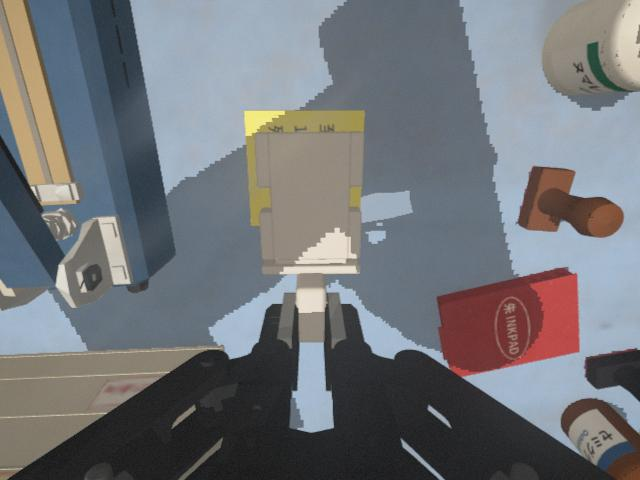

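Emit:
arm_command(rows=[[[-0.011, -0.015, 0.05], [0, 0, 0]], [[-0.011, -0.015, 0.13], [0, 0, 0]], [[-0.011, -0.015, 0.2], [0, 0, 0]], [[-0.011, -0.015, 0.25], [0, 0, 0]], [[-0.011, -0.015, 0.27], [0, 0, 0]]])

```text
clock: 22.35
position: [528.1, -2.0, 3.1]
ee_rot: [0.725, 0.689, -0.001, -0.0]
contact_force: [-0.3, -0.3, 0.7]
gripper_width: 10.6
grasp_force: 60.4
```

Emit:
arm_command(rows=[[[0, 0, 0.015], [0, 0, 0]], [[0, 0, 0.03], [0, 0, 0]], [[0, 0, 0.035], [0, 0, 0]], [[0, 0, 0.035], [0, 0, 0]]])

```text
clock: 22.75
position: [528.8, -1.8, -4.4]
ee_rot: [0.725, 0.689, 0.0, 0.0]
contact_force: [0.7, -0.2, 0.3]
gripper_width: 10.4
grasp_force: 60.4
```

```bash
python3 n.py
```

```text
[528.8  -1.8  -4.4] 22.75 [ 0.7 -0.2  0.3] 2.788043600026713
wrist note 3736 [532.3  48.6] [74.3 74.4] 87.2 11.2 [493.8  10.1   8.5] [571.2  86.3  13.8]
wrist pad in tool 14596 [44.9  0.3] [42.2 61.9] 89.3 [ 14.  -21.1 -50. ] [ 48.    0.3 -34.1] [ 76.1  21.7 -24.4]
scene note 689 [529.9  47.7] [75.6 75.4] 86.2 10.2 [490.3  10.7   3. ] [570.   86.9  14.3]
scene pad in tool 547 [46.2 -3.2] [62.7 43.3] 5.0 [ 14.9 -23.1 -44.5] [ 48.5 -10.8 -32.9] [ 77.   21.  -22.6]
```

Emit:
arm_command(rows=[[[0.001, 0.001, 0.01], [0, 0, 0]], [[0.001, 0.001, 0.02], [0, 0, 0]], [[0.001, 0.001, 0.027], [0, 0, 0]], [[0.001, 0.001, 0.028], [0, 0, 0]]])

```text
clock: 23.3
position: [528.6, -1.7, -12.0]
ee_rot: [0.725, 0.689, -0.0, -0.0]
contact_force: [0.2, -0.9, 0.1]
gripper_width: 10.5
grasp_force: 60.4
```

Emit:
arm_command(rows=[[[0, 0, 0.002], [0, 0, 0]], [[0, 0, 0.004], [0, 0, 0]], [[0, 0, 0.004], [0, 0, 0]]])

```text
clock: 23.6
position: [528.9, -1.6, -12.7]
ee_rot: [0.725, 0.689, -0.0, -0.0]
contact_force: [0.1, 0.8, -1.3]
gripper_width: 10.4
grasp_force: 60.4
```

Emit:
arm_command(rows=[[[0, 0, 0.002], [0, 0, 0]], [[0, 0, 0.004], [0, 0, 0]], [[0, 0, 0.004], [0, 0, 0]]])

```text
clock: 23.9
position: [529.0, -1.6, -13.1]
ee_rot: [0.724, 0.689, 0.0, 0.0]
contact_force: [-0.7, -0.2, 4.3]
gripper_width: 10.3
grasp_force: 61.1
```

Emit:
arm_command(rows=[[[0, 0, 0.002], [0, 0, 0]], [[0, 0, 0.003], [0, 0, 0]], [[0, 0, 0.003], [0, 0, 0]]])

```text
clock: 24.2
position: [529.0, -1.7, -13.2]
ee_rot: [0.724, 0.689, 0.0, 0.0]
contact_force: [-2.8, 0.9, 10.2]
gripper_width: 10.3
grasp_force: 61.7
```

Contact; ease off the load a little, release, and lift.

Emit:
arm_command(rows=[[[0, 0, -0.003], [0, 0, 0]], [[0, 0, -0.004], [0, 0, 0]], [[0, 0, -0.004], [0, 0, 0]]])

```text
clock: 24.5
position: [529.0, -1.6, -13.1]
ee_rot: [0.724, 0.689, 0.0, 0.0]
contact_force: [-1.6, 0.3, 4.7]
gripper_width: 10.0
grasp_force: 61.0
```

Emit:
arm_command(rows=[[[0, 0, 0], [0, 0, 0]], [[0, 0, 0], [0, 0, 0]], [[0, 0, 0], [0, 0, 0]], [[0, 0, 0], [0, 0, 0]]], grip=0.4)

```text
clock: 24.9
position: [528.8, -1.6, -13.7]
ee_rot: [0.725, 0.689, -0.0, -0.0]
contact_force: [-0.2, -0.1, 0.1]
gripper_width: 34.4
grasp_force: 0.0
```

Emit:
arm_command(rows=[[[0, 0, -0.05], [0, 0, 0]], [[0, 0, -0.15], [0, 0, 0]], [[0, 0, -0.35], [0, 0, 0]], [[0, 0, -0.5], [0, 0, 0]], [[0, 0, -0.5], [0, 0, 0]]])

```text
clock: 25.4
position: [533.3, -0.8, 118.6]
ee_rot: [0.724, 0.69, 0.006, 0.004]
contact_force: [0.8, -0.4, -0.3]
gripper_width: 34.3
grasp_force: 0.0
```

```bash
python3 - <<'E'
from h import *
import time
s=arm.read_state();print(s['position'],s['clock'],s['contact_force'])
im,W=cloud('scene');
cv2.imwrite('pics/s10.png',cv2.resize(im[140:365,210:510],(800,600)))
im,W=cloud('wrist');h=cv2.cvtColor(im,cv2.COLOR_BGR2HSV)
near=(abs(W[...,0]-532)<60)&(abs(W[...,1]-48)<80)
k=near&(W[...,2]>17)&(W[...,2]<30)&(W[...,1]>22)
q=cv2.minAreaRect(W[k][:,:2].astype(np.float32));print('shell',k.sum(),q,np.quantile(W[k][:,2],[.05,.5,.95]).round(1),W[k].min(0),W[k].max(0))
k=near&(cv2.inRange(h,(20,130,40),(35,255,255))>0)
q=cv2.minAreaRect(W[k][:,:2].astype(np.float32));print('note',k.sum(),q)
E
```

```text
[533.31965626  -0.80204785 118.64584449] 25.4 [ 0.80176748 -0.43960644 -0.33511871]
shell 3792 ((529.7144775390625, 47.82870864868164), (51.79924011230469, 41.9567756652832), 88.068115234375) [17.6 18.7 19.9] [507.91346457  22.00703143  17.0039656 ] [551.20475036  74.01207889  20.97373612]
note 393 ((530.5232543945312, 48.13977813720703), (73.00804901123047, 72.97654724121094), 86.81573486328125)
```

View pics/s10.png

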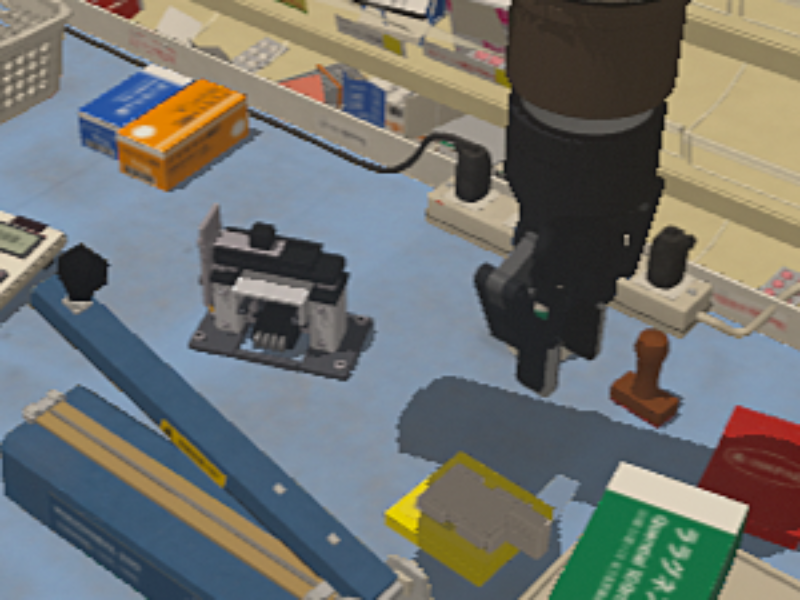

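Emit:
arm_command(rows=[[[0, 0, 0], [0, 0, 0]], [[0, 0, 0], [0, 0, 0]], [[0, 0, 0], [0, 0, 0]]])

```text
clock: 25.8
position: [528.2, -1.8, 110.5]
ee_rot: [0.725, 0.689, -0.001, -0.001]
contact_force: [0.5, -0.5, -0.1]
gripper_width: 34.3
grasp_force: 0.0
```

```bash
python3 -c "
from bench import arm
print(arm.job_done())"
```

```text
the job is handed in; nothing more can be done
None
```

The job is handed in at 25.8 s: the handle is locked down with the keeper fully across in the bracket slot, and the ink pad cassette lies flat, ink side down, within about 1 mm of the note pad's centre.

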